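Swap the spindle collar: find the shaft flat by feel and hold the collar on it

ROBOT

A 6-joint arm with a two-finger parallel gripper is mounted at the origin on a cart in front of the work surface, level with it; the furniture and walls round the work are solid. World frame = base frame: x ahead of the robot, y to its left, z up, the work surface at z = 0. Lengths are in mm, angles in rad, forces in N, time in s.
With the tool pointing down it reaches from about 425 to 950 mm from the base axis. Payload 3.5 kg.
Tool frame: the origin (TCP) lies midway between the tips of the shut fingers; the grasp point (between the pads) lies 19 mm behind it; z points along the fingers, y is the line along which they close (so a half turn about z gives the same grasp; the last joint's range is limited). The gripper opens to 85 mm and grips with 20 to 120 N. Pads are 22 mm wide; open, the fingers measure 114 mm over their backs; the gripper's body (76 mm by 85 mm) begins 54 mm behind the grasp point. The pads swing forward as they close: fully open they stand 13 mm farther back than shut.
Start: joints at [-1.332, 0.286, 1.577, -0, 1.279, -0.15], TCP at [255.9, -624.597, 206.925] pointing down, gripper open.
Joint ranges: [-2.77, 2.77], [-0.9, 2.22], [0.21, 2.48], [-1.53, 4.67], [0.24, 2.81], [-2.84, 2.84]. Speed limits (rad/s): [2.79, 2.79, 3.14, 3.14, 3.14, 3.14].

INTERFACE

Orientations are given as a rotation vector (axis times angle).
In Python, from cell import arm, read_camera, camera_info gives the robot as it stands.
- The arm moves only by the tool carry_out, never from a script. Its argument "plan" is a list of rows, each an object with "gripper": the opening in per cent of the stroke, from 0 (shut) to 100 (fully open); "dp": the shift along the world's x, y, z in units of 30 mm (1.0 is 30 mm), a list of three; "rotation": the turn, a rotation vector about the world's x, y, z in units of 6 degrees (1.0 is 6 degrees), a list of three. A call has 1 to 5 rows; each row shifts and turns the commanded pose from where the row before left it; what a row does not reach is not made up. A row lasts 1/10 s, in which the tool goes at most 50 mm and 8.59 degrees, less where a joint would pass 70% of its speed; a pose out of reach is approached as far as the arm can. A call is refused whole if a number of a shift passes 1 or a number of a turn 1, either way. A call with a gripper value outside its range is refused whole. The fingers move at their own pace and stop on an object; "newtons" is the grip in N (left out, the last holds). Time passes only in rows, so rows that do not move let the fingers close. It gives the time, the measured TCP pose, the force, the opening and the grip force at its end, in the units of the state.
- arm.observe(): the state, without advancing time (a new reading comes with each control period).
- read_camera(name): name is "scene" or "top" or "wrist"; returns the picture (420x560x3 uint8, blue, green, red); there is no depth.
- camera_info(name): a dict with "intrinsics" (3x3 intrinsics, pixels), "rvec" (rotation vector, rad) and "tvec" (3), from world to camera coordinates, as OpenCV has them. Camera axes: x right, y down, z forward; pixel columns grow to the right and rows downward; lengths in mm; the calibration is good to about 2 mm. A picture is of the moment at which its call begins: read the wrist's pose just before it. camera_info takes no time and is no camera call; for the wrist camera it gives the pose at the moment of the call.
- arm.sign_off(): hands the job in; it is judged then, once.
The state is a dict: "t": time; "joint_positions": joint angles; "dq": joint speeds; "tau": joint torques, N m; "tool_pos": TCP position; "ee_rot": TCP orientation; "wrist_force": force on the tool from outside, world axes, zero at the start; "wrist_torque": the same for the moment, N m; "opening": opening from 0.0 (shut) to 1.0 (fully open); "grip_force": force on a finger pad.
Only numpy, scipy, OpenCV 4.12 (cv2) and the standard library are available. Lean on these libraries where they do the work, as an engineer would, in place of code of your own. Each camera call takes 0.05 s, during which the arm holds its last target. There are 200 camera calls.

TASK

Lift the old copper-coloured collar, which has lost its set-screw, off the spindle and drop it into the red scrap box. Then put the new aluminium collar on the spindle, turning it until you feel its screw find the flat on the shaft and the collar goes fully down onto the shoulder, and turn it, shaft and all, until the screw's black head stands over the yellow mark on the stand. Finish while still gripping the collar there, ready for the screw to be tightened, and leave the marking gauge, the loose stool leg beside the bowl and the bowl where they are.

Things in the scene. Friction and masses are not known exactly. Their poses are not given: they have to be found in the camera images.
- stand: spindle stand, fixed to the bench: blue base plate 120 x 120 x 12 mm, bolt heads to 17 mm high near its corners, blue bearing housing 68 mm wide at its foot, 42 mm wide from 32 to 49 mm above the bench. Origin under its centre, on the spindle's axis, at bench height; z up; -x points to the yellow mark
- index_mark (a point): middle of the yellow mark (20 x 6 mm) on top of the stand's base plate, 47 mm from the spindle's axis towards the stand's -x
- seat (a point): on the spindle's axis at the top of the round steel shoulder (40 mm in diameter) on which a collar rests when fully home, 55 mm above the bench. Axes as the stand's: z up, -x to the yellow mark
- shaft_top (a point): on the spindle's axis at the shaft's top, 34 mm above the shoulder. Shaft 28 mm in diameter, top edge chamfered 2 mm, one flat over its whole height 8 mm from the axis. It turns about z with 0.12 N m of friction and stays where left. The flat first faces anywhere within 0.7 rad either side of the yellow mark; its angle is not reported: feel for it
- old_collar: old plain copper-coloured collar: ring of 48 mm outer and 31 mm inner diameter, 32 mm tall, 0.2 kg, with only a dark empty screw hole. Origin at the centre of its underside, z up. It starts fully down on the shoulder and lifts straight off; the shaft's top stands 2 mm above it
- new_collar: new aluminium collar: ring of 48 mm outer and 31 mm inner diameter, 32 mm tall, about 0.2 kg, with one radial set-screw on its -x side: black head 13 mm in diameter, 24 to 34 mm from the axis, 16 mm above the underside. Origin at the centre of its underside, z up. It starts standing on the bench. Grip it across its y, fingers clear of the screw
- screw_tip (a point): inner end of the set-screw, 8 mm thick, in the bore 9.5 mm from the collar's axis, 16 mm up. Turned more than about 0.3 rad off the flat it lands on the shaft's top, leaving the underside about 22 mm above the shoulder; facing the flat it lets the collar down. Once down, collar and shaft turn together, with up to 0.3 rad of play either way
- screw_head (a point): centre of the outer face of the new collar's black screw head, 34 mm from the collar's axis on its -x side, 16 mm above its underside
- scrap_box_in (a point): centre of the inner floor of the open red plastic scrap box, 5 mm above the bench; box 170 mm along x, 190 mm along y, 60 mm tall, walls 5 mm; fixed
- gauge: bystander: wooden marking gauge, 55 x 200 x 70 mm, lying behind the stand; origin at the centre of its underside, beam along y
- peg_4: bystander: loose turned wooden stool leg 37 x 198 x 38 mm at the right front beside the bowl; origin at the centre of its underside
- bowl: bystander: black bowl, 96 mm across, 56 mm tall, at the right front; origin at the centre of its underside
Things that resemble listed ones, but are neither listed nor needed, are in the scene too. Of the things that look like the stand, the larger one is meant.

How it is judged (in metres and radians):
On the way, in this order (a step that is already met when the one before it is completed fails the run):
1. the old collar lies in the scrap box, let go (x of old_collar in the frame of scrap_box_in between -0.08 and 0.08 m and y of old_collar in the frame of scrap_box_in between -0.09 and 0.09 m and z of old_collar in the frame of scrap_box_in between -0.01 and 0.045 m and contact force between the fingers and old_collar below 0.3 N), for 0.2 s.
2. the new collar is fully down on the shoulder, its screw on the flat (horizontal distance between new_collar and seat below 0.004 m and z of new_collar in the frame of seat between -0.003 and 0.004 m and angle between new_collar's own z axis and vertical below 0.1 rad), for 0.2 s.
At the end, for the whole second after the job is handed in: The old collar lies released in the scrap box. The new collar is at rest on the shoulder (within 4 mm of it and of the axis, tilt under 0.1 rad), its screw head within 10 mm sideways of the line from the axis to the yellow mark, still gripped with over 3 N (all of step 1 and all of step 2 and y of screw_head in the frame of seat between -0.01 and 0.01 m and x of screw_head in the frame of seat below -0.028 m and contact force between the fingers and new_collar above 3 N and linear speed of new_collar below 0.02 m/s); the arm keeps its last pose, push and grip.
It fails at once if the marking gauge is moved by more than 3 cm (distance of gauge from where it was at the start of the episode above 0.03 m).
It fails at once if the turned stool leg is moved by more than 3 cm (distance of peg_4 from where it was at the start of the episode above 0.03 m).
It fails at once if the black bowl is moved by more than 3 cm (distance of bowl from where it was at the start of the episode above 0.03 m).
It also fails if it takes over 54 s, if anything falls off the work surface, if the arm or the gripper's body presses on something with over 40 N, if the wrist force passes 120 N, or if a joint passes its speed limit or range.

## Working session

There is one attempt and no reset: what is moved stays moved. The work goes in short steps, Python scripts to look and compute and a tool call to move; the robot and the scene stay as the last step left them, time stands still between calls to the robot, and variables do not carry over. Pictures are saved under pics/ and viewed, at most 10 in all, crops included, and the job is handed in when it is done.

Besides the shell and the picture viewer there is one more tool, called after ">>>" by a JSON object that holds its "op" and its "data", one argument or row to a line. carry_out: Moves the arm, as the interface text tells. Its arguments: {"type":"object","properties":{"plan":{"type":"array","items":{"type":"object","properties":{"gripper":{"type":"number"},"dp":{"type":"array","items":{"type":"number"}},"rotation":{"type":"array","items":{"type":"number"}}}}},"newtons":{"type":"number"}},"required":["plan"]}

```bash
mkdir -p pics; python3 - <<'E'
from cell import arm, read_camera, camera_info
import cv2
for n in ("scene","top"):
    cv2.imwrite(f"pics/{n}0.png",read_camera(n))
    c=camera_info(n); print(n,c)
s=arm.observe(); print(s)
E
```

```text
scene {'intrinsics': array([[541.93806459,   0.        , 274.20056028],
       [  0.        , 541.93806459, 203.8131845 ],
       [  0.        ,   0.        ,   1.        ]]), 'rvec': array([ 0.8606398 , -2.4145226 ,  1.21934713]), 'tvec': array([ 380.40138823,  321.92763328, 1190.15222173])}
top {'intrinsics': array([[468.78038373,   0.        , 279.11741218],
       [  0.        , 468.78038373, 213.25417647],
       [  0.        ,   0.        ,   1.        ]]), 'rvec': array([ 2.12090623, -2.16812208,  0.17305325]), 'tvec': array([ -82.01579609,  577.32110754, 1555.65343745])}
{'t': 0.1, 'joint_positions': array([-1.33200763e+00,  2.87130427e-01,  1.57806171e+00, -2.46893876e-05,
        1.27859091e+00, -1.50020106e-01]), 'dq': array([-0.00091028, -0.00065128, -0.00315045,  0.00032044, -0.00071071,
       -0.00032002]), 'tau': array([ 6.24668210e-04, -4.07298589e+01, -2.93698364e+01, -1.18234684e-04,
        3.43946725e-03, -2.29563163e-06]), 'tool_pos': array([ 255.73455715, -623.96816685,  205.63313617]), 'ee_rot': array([-3.08026601e+00, -6.06488209e-01,  1.89618434e-04]), 'wrist_force': array([ 0.21206151, -0.61211238,  0.76720396]), 'wrist_torque': array([ 0.0206905 ,  0.05019544, -0.03542282]), 'grip_force': 0.0, 'opening': 0.9985485687281015}
```

View pics/scene0.png

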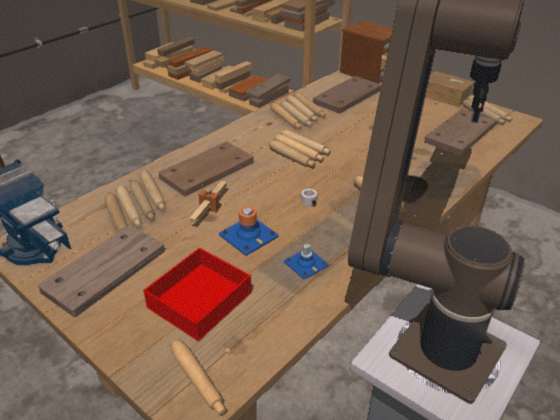

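View pics/top0.png

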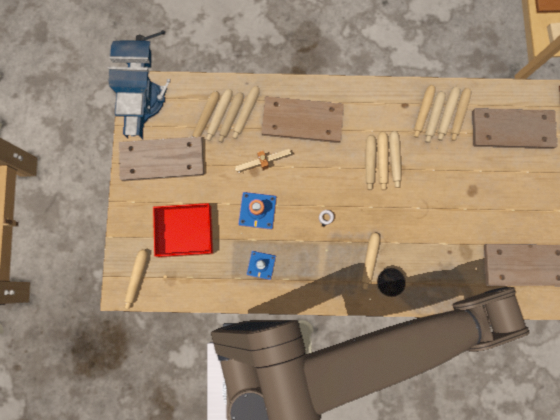

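The scene shows the large stand with the copper collar at scene (248,230) / top (257,208). The small decoy stand is at top (261,265), the new collar at top (327,217) with its black screw towards (323,225), and the scrap box at top (183,230). The gauge is at top (264,160), the leg at (372,255) and the bowl at (391,282).

What could be mistaken for the target:
- **Stand:** (257,210) large, (261,265) small. I choose the large one.
- **Old collar:** the copper ring at (257,207). The decoy carries a grey one.
- **New collar:** the ring at (327,217).

```bash
cat > h.py <<'E'
import numpy as np, cv2
from cell import arm, read_camera, camera_info
def cam(n):
    c=camera_info(n); return c['intrinsics'],cv2.Rodrigues(np.array(c['rvec']))[0],np.array(c['tvec'])
def ray(C,uv,z):
    K,R,t=C; d=R.T@np.linalg.solve(K,[uv[0],uv[1],1]); o=-R.T@t
    return o+d*(z-o[2])/d[2]
def blobs(m,amin=8):
    n,l,s,c=cv2.connectedComponentsWithStats(m.astype(np.uint8))
    return [(tuple(c[i].round(1)),s[i].tolist(),l==i) for i in range(1,n) if s[i][4]>=amin]
def hsv(im): return cv2.split(cv2.cvtColor(im,cv2.COLOR_BGR2HSV))
E
python3 - <<'E'
from h import *
im=cv2.imread('pics/top0.png'); C=cam('top'); h,s,v=hsv(im)
def show(name,m,z,amin=30):
    for c,st,l in blobs(m,amin): print(name,c,st,ray(C,c,z).round(1))
show('blue',(h>100)&(h<125)&(s>150)&(v>60),12)
show('red',((h<4)|(h>176))&(s>200)&(v>80),60,200)
roi=np.zeros(h.shape,bool); roi[190:235,230:345]=1
show('copper',roi&((h<14)|(h>172))&(s>90)&(v>90)&(np.arange(560)[None]<280),87,10)
show('yellow',roi&(h>18)&(h<35)&(v>150)&(np.arange(560)[None]<275),12,3)
show('white',roi&(s<50)&(v>110),32,15)
show('dark',roi&(v<55)&(np.arange(560)[None]>300),16,3)
# blue plate rectangle
m=((h>100)&(h<125)&(s>150)&(v>60)).astype(np.uint8)
for c in cv2.findContours(m,0,2)[0]:
    if cv2.contourArea(c)>300:
        b=cv2.boxPoints(cv2.minAreaRect(c)); print([ray(C,p,12)[:2].round().tolist() for p in b])
a=cv2.resize(im[180:240,235:345],(770,420),interpolation=cv2.INTER_CUBIC)
cv2.imwrite('pics/c.png',a)
E
```

```text
blue (np.float64(119.1), np.float64(88.9)) [113, 87, 14, 5, 45] [1049.3  475.    12. ]
blue (np.float64(133.5), np.float64(89.5)) [128, 88, 12, 4, 36] [1046.   422.9   12. ]
blue (np.float64(257.5), np.float64(210.8)) [239, 193, 36, 35, 694] [590.7 -19.8  12. ]
blue (np.float64(261.0), np.float64(264.4)) [248, 252, 26, 26, 392] [404.5 -29.   12. ]
red (np.float64(182.3), np.float64(229.8)) [154, 204, 58, 53, 2808] [523.8 231.8  60. ]
copper (np.float64(256.8), np.float64(207.3)) [250, 200, 14, 15, 101] [590.5 -20.5  87. ]
yellow (np.float64(258.3), np.float64(205.5)) [257, 203, 3, 6, 6] [609.4 -22.9  12. ]
yellow (np.float64(253.0), np.float64(206.0)) [253, 205, 1, 3, 3] [608.1  -4.4  12. ]
yellow (np.float64(255.2), np.float64(223.0)) [255, 221, 2, 6, 8] [548.  -11.2  12. ]
white (np.float64(255.8), np.float64(206.0)) [252, 203, 9, 7, 49] [604.4 -15.   32. ]
white (np.float64(325.8), np.float64(216.7)) [319, 210, 15, 15, 131] [ 561.9 -255.1   32. ]
[[374.0, 19.0], [451.0, 3.0], [433.0, -76.0], [356.0, -59.0]]
[[546.0, 45.0], [657.0, 31.0], [641.0, -82.0], [530.0, -66.0]]
```

View pics/c.png

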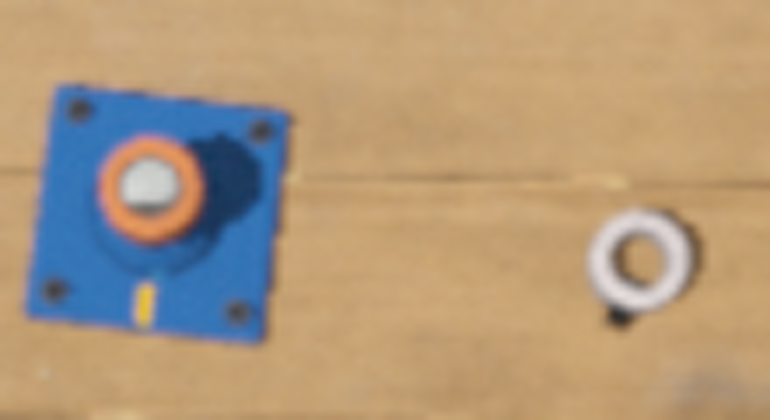

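The close crop confirms the choice: a copper ring on the large stand with its yellow mark at crop (146,305), i.e. towards world -x. The shaft flat is visible facing roughly down. The new collar is at crop (640,260) with its black screw at (620,318). I'm setting out to above the stand.

>>> {"op": "carry_out", "data": {
  "plan": [
    {"gripper": 100, "dp": [0.55, 1, 0], "rotation": [0, 0, -0.25]},
    {"gripper": 100, "dp": [0.55, 1, 0], "rotation": [0, 0, -0.25]},
    {"gripper": 100, "dp": [0.55, 1, 0], "rotation": [0, 0, -0.25]},
    {"gripper": 100, "dp": [0.55, 1, 0], "rotation": [0, 0, -0.25]},
    {"gripper": 100, "dp": [0.55, 1, 0], "rotation": [0, 0, -0.25]}
  ],
  "newtons": 50
}}

```text
t: 0.6
tool_pos: [338.7, -473.0, 206.3]
ee_rot: [-3.115, -0.402, 0.0]
wrist_force: [1.0, -0.5, 0.6]
opening: 0.997
grip_force: 0.0
```

>>> {"op": "carry_out", "data": {
  "plan": [
    {"gripper": 100, "dp": [0.55, 1, 0], "rotation": [0, 0, -0.25]},
    {"gripper": 100, "dp": [0.55, 1, 0], "rotation": [0, 0, -0.25]},
    {"gripper": 100, "dp": [0.55, 1, 0], "rotation": [0, 0, -0.25]},
    {"gripper": 100, "dp": [0.55, 1, 0], "rotation": [0, 0, -0.25]},
    {"gripper": 100, "dp": [0.55, 1, 0], "rotation": [0, 0, -0.25]}
  ]
}}

```text
t: 1.1
tool_pos: [421.1, -323.0, 206.4]
ee_rot: [-3.135, -0.197, 0.001]
wrist_force: [-0.3, 0.3, -0.4]
opening: 1.001
grip_force: 0.0
```

>>> {"op": "carry_out", "data": {
  "plan": [
    {"gripper": 100, "dp": [0.55, 1, 0], "rotation": [0, 0, -0.25]},
    {"gripper": 100, "dp": [0.55, 1, 0], "rotation": [0, 0, -0.25]},
    {"gripper": 100, "dp": [0.55, 1, 0], "rotation": [0, 0, -0.25]},
    {"gripper": 100, "dp": [0.55, 1, 0], "rotation": [0, 0, -0.25]},
    {"gripper": 100, "dp": [0.55, 1, 0], "rotation": [0, 0, -0.25]}
  ]
}}

```text
t: 1.6
tool_pos: [503.6, -173.1, 206.5]
ee_rot: [-3.141, 0.008, 0.001]
wrist_force: [-0.1, 0.2, 0.1]
opening: 1.005
grip_force: 0.0
```

>>> {"op": "carry_out", "data": {
  "plan": [
    {"gripper": 100, "dp": [0.55, 1, 0], "rotation": [0, 0, -0.25]},
    {"gripper": 100, "dp": [0.55, 1, 0], "rotation": [0, 0, -0.25]},
    {"gripper": 100, "dp": [0.55, 1, 0], "rotation": [0, 0, -0.25]},
    {"gripper": 100, "dp": [0.55, 0.9, 0], "rotation": [0, 0, -0.25]},
    {"gripper": 100, "dp": [0.55, 0.9, 0], "rotation": [0, 0, -0.25]}
  ]
}}

```text
t: 2.1
tool_pos: [586.0, -29.2, 206.3]
ee_rot: [-3.134, 0.213, 0.002]
wrist_force: [-0.4, -0.6, -0.1]
opening: 1.001
grip_force: 0.0
```

>>> {"op": "carry_out", "data": {
  "plan": [
    {"gripper": 100, "dp": [0, 0, 0], "rotation": [0, 0, 0]},
    {"gripper": 100, "dp": [0, 0, 0], "rotation": [0, 0, 0]}
  ]
}}

```text
t: 2.3
tool_pos: [585.6, -30.1, 206.2]
ee_rot: [3.134, -0.209, -0.002]
wrist_force: [-0.2, 0.7, 0.3]
opening: 0.999
grip_force: 0.0
```

```bash
python3 - <<'E'
from h import *
print(arm.observe()['tool_pos'],camera_info('wrist'))
cv2.imwrite('pics/w1.png',read_camera('wrist'))
E
```

```text
[585.56587049 -30.11306438 206.20861698] {'intrinsics': array([[365.21554511,   0.        , 285.21875717],
       [  0.        , 365.21554511, 210.87386368],
       [  0.        ,   0.        ,   1.        ]]), 'rvec': array([-1.93432214,  2.21346643,  0.31034226]), 'tvec': array([ 46.54146414, 527.12650746, 539.83143136])}
```

View pics/w1.png

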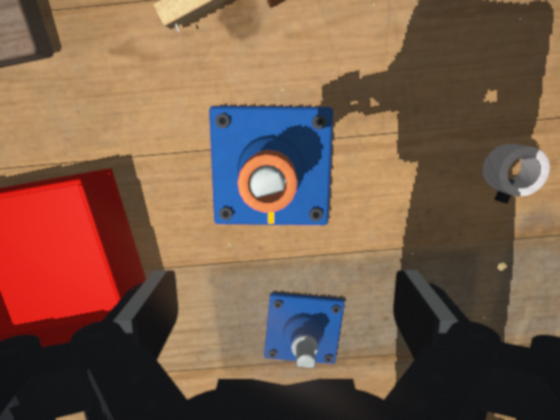

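The wrist view shows the stand plate centred near (270,165), the collar top at (268,181), the mark at (271,217), and the new collar at (516,170) with its black screw at (503,197). I'll measure all of them in this one image.

```bash
python3 - <<'E'
from h import *
im=cv2.imread('pics/w1.png'); C=cam('wrist'); h,s,v=hsv(im)
X=np.arange(560)[None];Y=np.arange(420)[:,None]
m=(h>100)&(h<125)&(s>150)&(v>50)&(Y<235)&(X>195)&(X<345)
m=cv2.morphologyEx(m.astype(np.uint8),cv2.MORPH_CLOSE,np.ones((9,9)))
c=max(cv2.findContours(m,0,2)[0],key=cv2.contourArea)
b=cv2.boxPoints(cv2.minAreaRect(cv2.convexHull(c))); P=np.array([ray(C,p,12)[:2] for p in b]); print('plate',P.round(),P.mean(0).round(1))
m=((h<14)|(h>172))&(s>100)&(v>110)&(X>230)&(X<310)&(Y>140)&(Y<215)
for c,st,l in blobs(m,100):
    cc=max(cv2.findContours(l.astype(np.uint8),0,2)[0],key=cv2.contourArea)
    (cx,cy),ax,_=cv2.fitEllipse(cv2.convexHull(cc)); print('copper',cx,cy,ax,ray(C,(cx,cy),87).round(1))
    hol=(cv2.drawContours(np.zeros(m.shape,np.uint8),[cc],-1,1,-1)>0)&(s<60)&(v>120)
    for c2,st2,l2 in blobs(hol,50):
        print('shaft top',c2,st2,ray(C,c2,89).round(1))
        k=max(cv2.findContours(l2.astype(np.uint8),0,1)[0],key=cv2.contourArea).reshape(-1,2)
        W=np.array([ray(C,p,89)[:2] for p in cv2.convexHull(k).reshape(-1,2)]); e=np.diff(np.vstack([W,W[:1]]),axis=0); 
        for a,d in sorted(zip(W,e),key=lambda q:-np.hypot(*q[1]))[:4]: print('  edge',a.round(1),d.round(1),np.hypot(*d).round(1))
for c,st,l in blobs((h>18)&(h<35)&(s>140)&(v>150)&(Y>205)&(Y<230)&(X>250)&(X<290),10): print('mark',c,st,ray(C,c,12).round(1))
roi=(X>470)&(Y>130)&(Y<215)
for c,st,l in blobs(roi&(s<60)&(v>60),100):
    cc=max(cv2.findContours(l.astype(np.uint8),0,2)[0],key=cv2.contourArea)
    print('new',c,st,ray(C,c,16).round(1))
for c,st,l in blobs(roi&(v<30),10): print('dark',c,st,ray(C,c,16).round(1))
cv2.imwrite('pics/c2.png',np.hstack([cv2.resize(im[140:230,225:315],(400,400),interpolation=2),cv2.resize(im[130:220,470:560],(400,400),interpolation=2)]))
E
```

```text
plate [[665.  29.]
 [649. -85.]
 [534. -74.]
 [551.  51.]] [599.5 -19.8]
copper 267.1725158691406 182.21868896484375 (58.02242660522461, 58.53949737548828) [600. -20.  87.]
shaft top (np.float64(265.9), np.float64(182.3)) [249, 168, 37, 30, 775] [600.5 -19.1  89. ]
  edge [592.1 -28.4] [-2.1 14.8] 15.0
  edge [607.4 -29. ] [-5.5 -4.8] 7.3
  edge [611.4 -23.2] [-4.  -5.8] 7.0
  edge [598.7 -34.1] [-5.4  2.3] 5.9
mark (np.float64(270.9), np.float64(217.0)) [269, 212, 5, 11, 53] [548.6 -12.7  12. ]
new (np.float64(516.1), np.float64(168.9)) [483, 143, 67, 53, 2586] [ 566.1 -259.7   16. ]
dark (np.float64(502.0), np.float64(196.8)) [496, 192, 14, 10, 92] [ 539.3 -246.7   16. ]
```

View pics/c2.png

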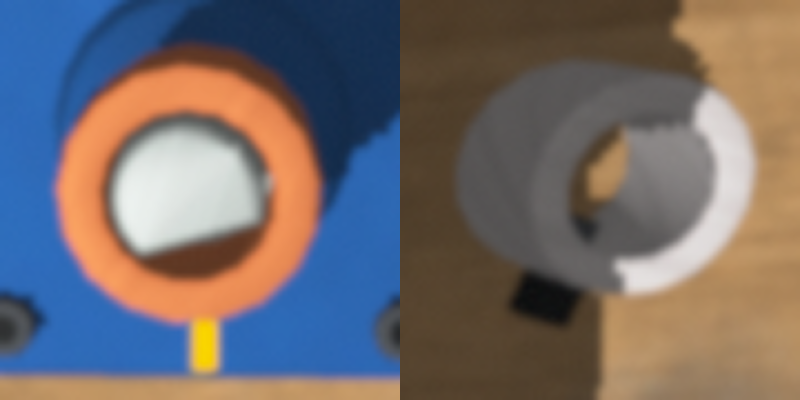

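The crop confirms the open bore, the shaft flat facing about 0.27 rad off the mark direction, and the new collar's black screw at (502,197). The two cameras put the axis at x = 591 and 600; mark plus 47 mm gives 595, so I'll use (596,-20). The grip tolerates that. Descending to grip the old collar.

>>> {"op": "carry_out", "data": {
  "plan": [
    {"gripper": 100, "dp": [0.35, 0.35, -1], "rotation": [0, 0, 0]},
    {"gripper": 100, "dp": [0, 0, -1], "rotation": [0, 0, 0]},
    {"gripper": 100, "dp": [0, 0, -1], "rotation": [0, 0, 0]},
    {"gripper": 100, "dp": [0, 0, -1], "rotation": [0, 0, 0]},
    {"gripper": 100, "dp": [0, 0, -0.5], "rotation": [0, 0, 0]}
  ]
}}

```text
t: 2.85
tool_pos: [593.9, -20.9, 68.7]
ee_rot: [-3.134, 0.214, 0.008]
wrist_force: [-0.4, -0.2, -0.4]
opening: 0.999
grip_force: 0.0
```

>>> {"op": "carry_out", "data": {
  "plan": [
    {"gripper": 100, "dp": [0, 0, -0.45], "rotation": [0, 0, 0]},
    {"gripper": 100, "dp": [0, 0, 0], "rotation": [0, 0, 0]}
  ]
}}

```text
t: 3.05
tool_pos: [595.2, -20.5, 56.9]
ee_rot: [-3.134, 0.213, 0.005]
wrist_force: [0.6, 0.5, -0.8]
opening: 0.997
grip_force: 0.0
```

>>> {"op": "carry_out", "data": {
  "plan": [
    {"gripper": 0, "dp": [0, 0, 0], "rotation": [0, 0, 0]},
    {"gripper": 0, "dp": [0, 0, 0], "rotation": [0, 0, 0]},
    {"gripper": 0, "dp": [0, 0, 0], "rotation": [0, 0, 0]},
    {"gripper": 0, "dp": [0, 0, 0], "rotation": [0, 0, 0]},
    {"gripper": 0, "dp": [0, 0, 0], "rotation": [0, 0, 0]}
  ]
}}

```text
t: 3.55
tool_pos: [601.0, -19.2, 64.9]
ee_rot: [-3.133, 0.212, -0.016]
wrist_force: [-1.3, 0.3, 11.2]
opening: 0.146
grip_force: 4.7
```

```bash
python3 - <<'E'
from h import *
print(arm.observe())
a=read_camera('wrist'); b=read_camera('scene')
cv2.imwrite('pics/w2.png',np.hstack([cv2.resize(a,(400,300)),cv2.resize(b[150:300,150:350],(400,300))]))
E
```

```text
{'t': 3.55, 'joint_positions': array([-0.20192229,  0.27510096,  1.86950632,  0.00361478,  0.98732778,
        1.50200768]), 'dq': array([-0.00702285, -0.0039673 , -0.00995137, -0.07064369, -0.03547513,
       -0.001088  ]), 'tau': array([-4.77107184e-02, -2.56274110e+01, -1.71882302e+01, -1.27498079e-01,
       -3.96707766e-01, -9.00469866e-03]), 'tool_pos': array([600.96871429, -19.1902489 ,  64.88162836]), 'ee_rot': array([-3.13269617,  0.21195266, -0.0156643 ]), 'wrist_force': array([-1.34691383,  0.32564542, 11.1683096 ]), 'wrist_torque': array([0.19024516, 0.36515315, 0.0605654 ]), 'grip_force': 4.733877264079638, 'opening': 0.1463452637922064}
```

View pics/w2.png

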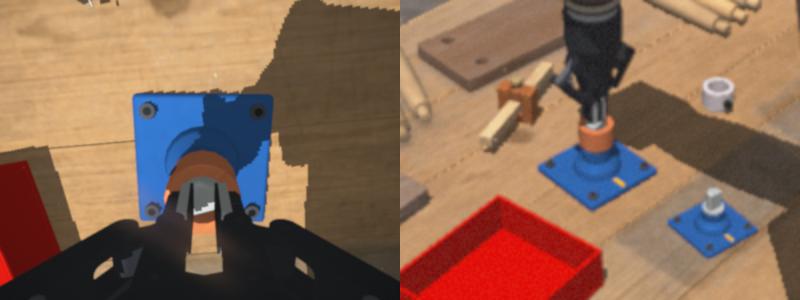

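The fingers closed above or on top of the collar rather than around it: in the left half they end on the shaft top at (205,190). The heights don't agree with the reading, so I'll triangulate before moving.

```bash
python3 - <<'E'
from h import *
T=cam('top');S=cam('scene')
K=T[0]; 
R=cv2.Rodrigues(np.array([-1.93432214,2.21346643,.31034226]))[0];W1=(np.array([[365.21554511,0,285.21875717],[0,365.21554511,210.87386368],[0,0,1]]),R,np.array([46.54146414,527.12650746,539.83143136]))
for n,C in (('T',T),('S',S),('W1',W1),('W2',cam('wrist'))): print(n,'pos',(-C[1].T@C[2]).round(),'axis',C[1][2].round(2))
def tri(obs):
    A=np.zeros((3,3));b=np.zeros(3);L=[]
    for C,uv in obs:
        d=C[1].T@np.linalg.solve(C[0],[*uv,1]);d/=np.linalg.norm(d);o=-C[1].T@C[2];M=np.eye(3)-np.outer(d,d);A+=M;b+=M@o;L.append((M,o))
    p=np.linalg.solve(A,b);return p.round(1),[np.linalg.norm(M@(p-o)).round(1) for M,o in L]
im=cv2.imread('pics/scene0.png');h,s,v=hsv(im);X=np.arange(560)[None];Y=np.arange(420)[:,None]
m=(h>100)&(h<125)&(s>150)&(v>50)
for c,st,l in blobs(m&(X>210)&(X<340)&(Y>190)&(Y<285),100): print('scene blue',c,st)
m=((h<12)|(h>172))&(s>110)&(X>235)&(X<262)&(Y>200)&(Y<235)
for c,st,l in blobs(m,20): print('scene copper',c,st)
cv2.imwrite('pics/s1.png',cv2.resize(im[170:290,210:340],(780,600)[::1],interpolation=2)[:,:,:])
top=(256.6,207);w=(267.2,182.2)
print('T+W1 ring top',tri([(T,top),(W1,w)]))
def proj(C,p): q=C[0]@(C[1]@np.array(p)+C[2]); return (q[:2]/q[2]).round(1)
for p in ([595,-19.5,87],[600,-20,87],[591,-20,87],[595,-19.5,12]): print(p,'T',proj(T,p),'S',proj(S,p),'W1',proj(W1,p))
E
```

```text
T pos [ 330.  -81. 1626.] axis [ 0.15 -0.01 -0.99]
S pos [-189.  835.  965.] axis [ 0.51 -0.62 -0.59]
W1 pos [656. -41. 373.] axis [-0.27  0.04 -0.96]
W2 pos [670. -31. 232.] axis [-0.26  0.03 -0.96]
scene blue (np.float64(247.7), np.float64(236.4)) [220, 221, 58, 34, 953]
scene blue (np.float64(305.1), np.float64(264.2)) [284, 253, 44, 26, 542]
scene copper (np.float64(247.6), np.float64(217.0)) [239, 206, 18, 20, 225]
T+W1 ring top (array([595.5, -18.3,  63.6]), [np.float64(0.7), np.float64(0.7)])
[595, -19.5, 87] T [256.5 206. ] S [248.8 211. ] W1 [268.3 188.5]
[600, -20, 87] T [256.6 204.5] S [247.5 210.2] W1 [268.  182.3]
[591, -20, 87] T [256.6 207.1] S [250.  211.5] W1 [269.7 193.2]
[595, -19.5, 12] T [257.4 209.6] S [249.5 232.6] W1 [271.5 172.1]
```

View pics/s1.png

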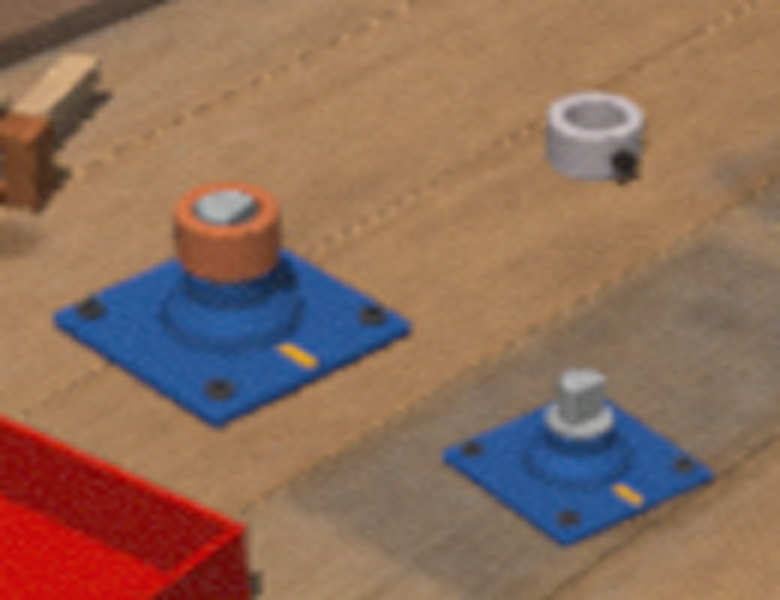

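Triangulating the ring's height against the plate in the scene view gives 78 mm above the plate centre. That confirms about 87 mm, so the ring is where expected. I need one close composite of the fingers as they are now.

```bash
python3 - <<'E'
from h import *
a=read_camera('wrist'); b=read_camera('scene'); t=read_camera('top')
r=lambda i:cv2.resize(i,(400,300),interpolation=2)
cv2.imwrite('pics/k1.png',np.vstack([np.hstack([cv2.resize(a[150:420,180:400],(400,480)),cv2.resize(b[165:245,215:282],(400,480),interpolation=2)])]))
def proj(C,p): q=C[0]@(C[1]@np.array(p)+C[2]); return (q[:2]/q[2]).round(1)
p=arm.observe()['tool_pos'];print(p,proj(cam('wrist'),p),proj(cam('scene'),p),proj(cam('top'),p))
E
```

```text
[601.17612149 -20.55683343  64.63178557] [282.2 256.9] [247.5 216.5] [257.  205.3]
```

View pics/k1.png

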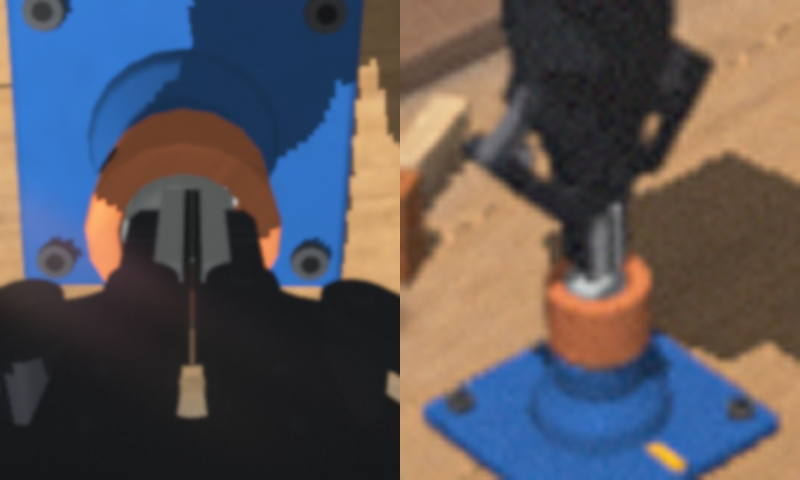

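The composite shows the shut fingertips standing on the shaft top at right-panel (595,285), so the grip was too high and slid off. The collar hasn't moved. I'll raise, reopen and descend deeper, since the shoulder and housing are narrower than the collar.

>>> {"op": "carry_out", "data": {
  "plan": [
    {"gripper": 0, "dp": [0, 0, 1], "rotation": [0, 0, 0]},
    {"gripper": 0, "dp": [0, 0, 0.5], "rotation": [0, 0, 0]},
    {"gripper": 0, "dp": [0, 0, 0], "rotation": [0, 0, 0]}
  ]
}}

```text
t: 4.1
tool_pos: [599.0, -20.5, 107.3]
ee_rot: [3.133, -0.211, 0.012]
wrist_force: [0.7, -0.5, 1.2]
opening: -0.001
grip_force: 0.0
```

```bash
python3 - <<'E'
from h import *
s=arm.observe();print(s['tool_pos'],s['opening'],s['wrist_force'])
b=read_camera('scene');a=read_camera('wrist')
cv2.imwrite('pics/k2.png',np.hstack([cv2.resize(a[150:420,180:400],(400,480)),cv2.resize(b[165:245,215:282],(400,480),interpolation=2)]))
def proj(C,p): q=C[0]@(C[1]@np.array(p)+C[2]); return (q[:2]/q[2])
p=s['tool_pos'];u=proj(cam('wrist'),p);w=proj(cam('scene'),p);print(u,(u-[180,150])/[.55,.5625],w,(w-[215,165])/[.1675,1/6]+[400,0])
E
```

```text
[598.96613406 -20.50509795 107.30459735] -0.0006547030478009919 [ 0.6928829  -0.47861473  1.16050123]
[282.31062089 255.12321568] [186.01931071 186.88571676] [247.69230503 204.20033672] [595.17794048 235.2020203 ]
```

View pics/k2.png

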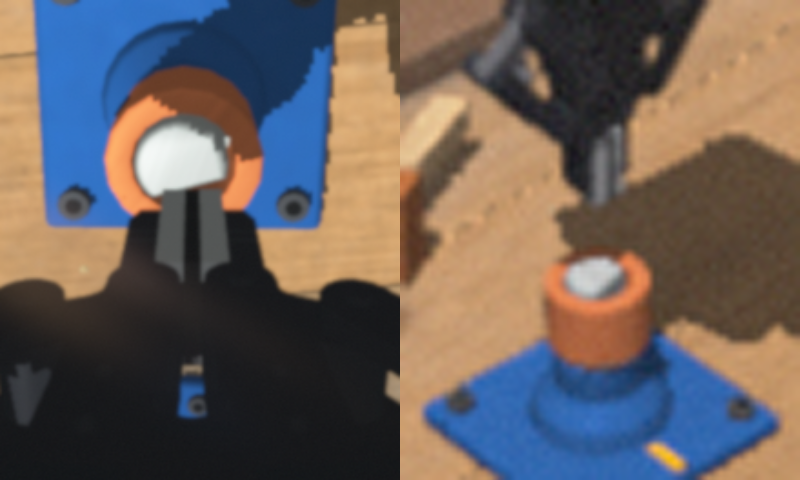

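The shut tips appear at right-panel (597,203), while the reported TCP projects to (595,235). So the tips really stand about 18–20 mm higher than reported, which also fits the tips resting on the shaft top at 89 when the TCP read 65. I'll use that offset from here: grip at reported z ≈ 36.

>>> {"op": "carry_out", "data": {
  "plan": [
    {"gripper": 100, "dp": [-0.1, 0, 0], "rotation": [0, 0, 0]},
    {"gripper": 100, "dp": [0, 0, 0], "rotation": [0, 0, 0]},
    {"gripper": 100, "dp": [0, 0, 0], "rotation": [0, 0, 0]},
    {"gripper": 100, "dp": [0, 0, 0], "rotation": [0, 0, 0]},
    {"gripper": 100, "dp": [0, 0, 0], "rotation": [0, 0, 0]}
  ]
}}

```text
t: 4.7
tool_pos: [593.3, -20.1, 103.1]
ee_rot: [-3.134, 0.212, 0.001]
wrist_force: [0.3, -0.1, -1.1]
opening: 0.849
grip_force: 0.0
```

>>> {"op": "carry_out", "data": {
  "plan": [
    {"gripper": 100, "dp": [0, 0, -0.8], "rotation": [0, 0, 0]},
    {"gripper": 100, "dp": [0, 0, -0.8], "rotation": [0, 0, 0]},
    {"gripper": 100, "dp": [0, 0, -0.7], "rotation": [0, 0, 0]},
    {"gripper": 100, "dp": [0, 0, 0], "rotation": [0, 0, 0]}
  ]
}}

```text
t: 5.1
tool_pos: [590.5, -19.5, 30.8]
ee_rot: [-3.133, 0.212, 0.011]
wrist_force: [-0.9, 0.6, 0.0]
opening: 1.001
grip_force: 0.0
```

>>> {"op": "carry_out", "data": {
  "plan": [
    {"gripper": 0, "dp": [0, 0, 0], "rotation": [0, 0, 0]},
    {"gripper": 0, "dp": [0, 0, 0], "rotation": [0, 0, 0]},
    {"gripper": 0, "dp": [0, 0, 0], "rotation": [0, 0, 0]},
    {"gripper": 0, "dp": [0, 0, 0], "rotation": [0, 0, 0]},
    {"gripper": 0, "dp": [0, 0, 0], "rotation": [0, 0, 0]}
  ]
}}

```text
t: 5.6
tool_pos: [595.3, -18.3, 37.1]
ee_rot: [-3.131, 0.213, -0.007]
wrist_force: [0.1, 5.2, 3.7]
opening: 0.536
grip_force: 52.2
```

Gripped at opening 0.536 with 52 N. Lifting straight off, then carrying it to the box.

>>> {"op": "carry_out", "data": {
  "plan": [
    {"gripper": 0, "dp": [0, 0, 0.6], "rotation": [0, 0, 0]},
    {"gripper": 0, "dp": [0, 0, 0.8], "rotation": [0, 0, 0]},
    {"gripper": 0, "dp": [0, 0, 1], "rotation": [0, 0, 0]},
    {"gripper": 0, "dp": [0, 0, 0.6], "rotation": [0, 0, 0]}
  ]
}}

```text
t: 6.0
tool_pos: [594.7, -20.2, 127.7]
ee_rot: [3.134, -0.211, 0.007]
wrist_force: [-0.2, 0.4, -1.8]
opening: 0.539
grip_force: 54.2
```

>>> {"op": "carry_out", "data": {
  "plan": [
    {"gripper": 0, "dp": [-0.25, 0.95, 0], "rotation": [0, 0, 0]},
    {"gripper": 0, "dp": [-0.25, 0.95, 0], "rotation": [0, 0, 0]},
    {"gripper": 0, "dp": [-0.25, 0.95, 0], "rotation": [0, 0, 0]},
    {"gripper": 0, "dp": [-0.25, 0.95, 0], "rotation": [0, 0, 0]},
    {"gripper": 0, "dp": [-0.25, 0.95, 0], "rotation": [0, 0, 0]}
  ]
}}

```text
t: 6.5
tool_pos: [555.6, 123.5, 125.2]
ee_rot: [-3.134, 0.212, -0.002]
wrist_force: [0.5, -0.2, -2.3]
opening: 0.537
grip_force: 54.2
```

>>> {"op": "carry_out", "data": {
  "plan": [
    {"gripper": 0, "dp": [-0.25, 0.9, 0], "rotation": [0, 0, 0]},
    {"gripper": 0, "dp": [-0.25, 0.9, 0], "rotation": [0, 0, 0]},
    {"gripper": 0, "dp": [-0.25, 0.9, 0], "rotation": [0, 0, 0]},
    {"gripper": 0, "dp": [-0.25, 0.9, 0], "rotation": [0, 0, 0]},
    {"gripper": 0, "dp": [0, 0, -1], "rotation": [0, 0, 0]}
  ]
}}

```text
t: 7.0
tool_pos: [529.0, 234.4, 99.9]
ee_rot: [-3.13, 0.206, -0.017]
wrist_force: [1.2, -0.8, -1.3]
opening: 0.536
grip_force: 54.3
```

>>> {"op": "carry_out", "data": {
  "plan": [
    {"gripper": 0, "dp": [0, 0, -1], "rotation": [0, 0, 0]},
    {"gripper": 0, "dp": [0, 0, -1], "rotation": [0, 0, 0]},
    {"gripper": 0, "dp": [0, 0, -0.7], "rotation": [0, 0, 0]},
    {"gripper": 0, "dp": [0, 0, 0], "rotation": [0, 0, 0]}
  ]
}}

```text
t: 7.4
tool_pos: [522.8, 229.7, 10.3]
ee_rot: [3.132, -0.211, -0.011]
wrist_force: [-1.4, 0.6, -1.6]
opening: 0.539
grip_force: 54.1
```

>>> {"op": "carry_out", "data": {
  "plan": [
    {"gripper": 100, "dp": [0, 0, 0], "rotation": [0, 0, 0]},
    {"gripper": 100, "dp": [0, 0, 0], "rotation": [0, 0, 0]},
    {"gripper": 100, "dp": [0, 0, 0], "rotation": [0, 0, 0]},
    {"gripper": 100, "dp": [0, 0, 0], "rotation": [0, 0, 0]}
  ]
}}

```text
t: 7.8
tool_pos: [527.2, 230.7, 15.2]
ee_rot: [-3.133, 0.212, -0.005]
wrist_force: [0.5, -0.5, -0.3]
opening: 1.006
grip_force: 0.0
```

>>> {"op": "carry_out", "data": {
  "plan": [
    {"gripper": 100, "dp": [0, 0, 1], "rotation": [0, 0, 0]},
    {"gripper": 100, "dp": [0, 0, 1], "rotation": [0, 0, 0]},
    {"gripper": 100, "dp": [0, 0, 1], "rotation": [0, 0, 0]},
    {"gripper": 100, "dp": [0, 0, 1], "rotation": [0, 0, 0]},
    {"gripper": 100, "dp": [0, 0, 1], "rotation": [0, 0, 0]}
  ]
}}

```text
t: 8.3
tool_pos: [526.0, 230.4, 165.5]
ee_rot: [-3.134, 0.212, -0.002]
wrist_force: [-0.1, -0.2, -0.6]
opening: 1.001
grip_force: 0.0
```

```bash
python3 - <<'E'
from h import *
print(arm.observe()['tool_pos'])
im=read_camera('scene');h,s,v=hsv(im);X=np.arange(560)[None];Y=np.arange(420)[:,None]
C=cam('scene')
for c,st,l in blobs((h>4)&(h<14)&(s>110)&(v>70)&(X>130)&(X<275)&(Y>200)&(Y<335),25): print(c,st,ray(C,c,25).round())
def proj(C,p): q=C[0]@(C[1]@np.array(p)+C[2]); return (q[:2]/q[2]).round(1)
print(proj(C,[525,231,20]))
E
```

```text
[526.01385696 230.43353035 165.52104603]
(np.float64(169.0), np.float64(286.5)) [142, 247, 72, 88, 195] [600. 269.  25.]
(np.float64(243.8), np.float64(272.2)) [229, 262, 23, 23, 41] [493. 118.  25.]
(np.float64(201.2), np.float64(291.7)) [191, 280, 21, 25, 416] [527. 232.  25.]
(np.float64(229.5), np.float64(312.1)) [206, 290, 47, 45, 62] [430. 237.  25.]
[202.4 293.2]
```

The old collar lies in the box at about (527,232). Now over to the new collar.

>>> {"op": "carry_out", "data": {
  "plan": [
    {"gripper": 100, "dp": [0.05, -1, 0], "rotation": [0, 0, -0.1]},
    {"gripper": 100, "dp": [0.05, -1, 0], "rotation": [0, 0, -0.1]},
    {"gripper": 100, "dp": [0.05, -1, 0], "rotation": [0, 0, -0.1]},
    {"gripper": 100, "dp": [0.05, -1, 0], "rotation": [0, 0, -0.1]},
    {"gripper": 100, "dp": [0.05, -1, 0], "rotation": [0, 0, -0.1]}
  ]
}}

```text
t: 8.85
tool_pos: [533.5, 79.3, 163.9]
ee_rot: [-3.128, 0.294, -0.002]
wrist_force: [0.9, 0.9, -0.2]
opening: 1.001
grip_force: 0.0
```

>>> {"op": "carry_out", "data": {
  "plan": [
    {"gripper": 100, "dp": [0.05, -1, 0], "rotation": [0, 0, -0.1]},
    {"gripper": 100, "dp": [0.05, -1, 0], "rotation": [0, 0, -0.1]},
    {"gripper": 100, "dp": [0.05, -1, 0], "rotation": [0, 0, -0.1]},
    {"gripper": 100, "dp": [0.05, -1, 0], "rotation": [0, 0, -0.1]},
    {"gripper": 100, "dp": [0.05, -1, 0], "rotation": [0, 0, -0.1]}
  ]
}}

```text
t: 9.35
tool_pos: [541.0, -70.9, 163.9]
ee_rot: [3.119, -0.376, 0.002]
wrist_force: [0.3, 0.6, 0.1]
opening: 1.004
grip_force: 0.0
```

>>> {"op": "carry_out", "data": {
  "plan": [
    {"gripper": 100, "dp": [0.05, -1, 0], "rotation": [0, 0, -0.1]},
    {"gripper": 100, "dp": [0.05, -1, 0], "rotation": [0, 0, -0.1]},
    {"gripper": 100, "dp": [0.05, -1, 0], "rotation": [0, 0, -0.1]},
    {"gripper": 100, "dp": [0.05, -1, 0], "rotation": [0, 0, -0.1]},
    {"gripper": 100, "dp": [0.05, -1, -0.25]}
  ]
}}

```text
validation failed for argument at $.pl...
```

>>> {"op": "carry_out", "data": {
  "plan": [
    {"gripper": 100, "dp": [0.05, -0.8, -0.25], "rotation": [0, 0, -0.2]},
    {"gripper": 100, "dp": [0.05, -0.8, 0], "rotation": [0, 0, 0]},
    {"gripper": 100, "dp": [0, 0, 0], "rotation": [0, 0, 0]},
    {"gripper": 100, "dp": [0, 0, 0], "rotation": [0, 0, 0]}
  ]
}}

```text
t: 9.75
tool_pos: [543.9, -117.8, 156.2]
ee_rot: [-3.114, 0.41, -0.001]
wrist_force: [-0.1, -0.2, 1.0]
opening: 0.999
grip_force: 0.0
```

```bash
cat > new.py <<'E'
from h import *
s_=arm.observe();r=s_['ee_rot'];R=cv2.Rodrigues(r)[0];print(s_['tool_pos'].round(1),'psi',np.arctan2(R[1,0],R[0,0]).round(3),'tilt',R[:2,2].round(3))
im=read_camera('wrist'); C=cam('wrist'); h,s,v=hsv(im); cv2.imwrite('pics/n1.png',im)
X=np.arange(560)[None];Y=np.arange(420)[:,None]
roi=(X>195)&(X<350)&(Y>100)&(Y<270)
for lo in (60,110,160):
  for c,st,l in blobs(roi&(s<70)&(v>lo),150):
    k=cv2.convexHull(max(cv2.findContours(l.astype(np.uint8),0,2)[0],key=cv2.contourArea)); e=cv2.fitEllipse(k)
    print('light',lo,c,st,np.round(e[0],1),np.round(e[1],1),ray(C,e[0],32).round(1))
for c,st,l in blobs(roi&(v<40),20): print('dark',c,st,ray(C,c,16).round(1))
E
python3 new.py
```

```text
[ 543.9 -117.8  156.2] psi -0.262 tilt [0. 0.]
light 60 (np.float64(224.3), np.float64(174.0)) [196, 101, 41, 122, 180] [239.9 221.6] [16.4 18.9] [533.  -76.6  32. ]
```

>>> {"op": "carry_out", "data": {
  "plan": [
    {"gripper": 100, "dp": [0.05, -1, -0.03], "rotation": [0, 0, -0.1]},
    {"gripper": 100, "dp": [0.05, -1, -0.03], "rotation": [0, 0, -0.1]},
    {"gripper": 100, "dp": [0.05, -1, -0.03], "rotation": [0, 0, -0.1]},
    {"gripper": 100, "dp": [0.05, -1, -0.03], "rotation": [0, 0, -0.1]},
    {"gripper": 100, "dp": [0.05, -1, -0.03], "rotation": [0, 0, -0.1]}
  ]
}}

```text
t: 10.3
tool_pos: [551.9, -267.3, 151.7]
ee_rot: [-3.103, 0.487, -0.001]
wrist_force: [-0.1, -0.3, 0.1]
opening: 1.001
grip_force: 0.0
```

>>> {"op": "carry_out", "data": {
  "plan": [
    {"gripper": 100, "dp": [0, 0, 0], "rotation": [0, 0, 0]},
    {"gripper": 100, "dp": [0, 0, 0], "rotation": [0, 0, 0]}
  ]
}}

```text
t: 10.5
tool_pos: [551.5, -266.8, 151.4]
ee_rot: [-3.103, 0.489, 0.0]
wrist_force: [-1.2, 0.1, -0.7]
opening: 1.002
grip_force: 0.0
```

```bash
python3 new.py
```

```text
[ 551.5 -266.8  151.4] psi -0.313 tilt [-0.     0.001]
light 60 (np.float64(266.5), np.float64(182.2)) [237, 150, 60, 64, 2219] [266.6 181.8] [59.4 63.9] [ 568.8 -257.6   32. ]
light 110 (np.float64(266.1), np.float64(182.7)) [237, 154, 60, 60, 1759] [266.  183.1] [59.2 60.3] [ 567.9 -256.8   32. ]
light 160 (np.float64(265.9), np.float64(183.4)) [237, 155, 59, 58, 1581] [265.8 183.6] [57.4 59.8] [ 567.6 -256.5   32. ]
```

View pics/n1.png

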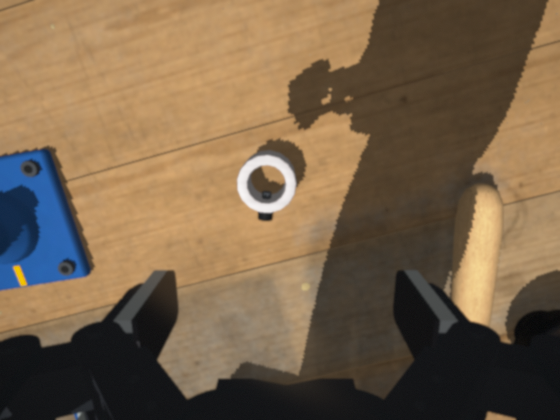

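The new collar's ring is at (266,183), within 1.3 px of where the old ring sat when viewed from the same relative pose, with the screw at (265,216). Computing the screw heading.

```bash
python3 - <<'E'
from h import *
C=cam('wrist');im=cv2.imread('pics/n1.png');print(im[205:222:2,265].tolist())
h,s,v=hsv(im);X=np.arange(560)[None];Y=np.arange(420)[:,None]
for c,st,l in blobs((v<75)&(X>250)&(X<285)&(Y>208)&(Y<228),8):
    p=ray(C,c,16);d=p-np.array([567.8,-256.7,16]);print(c,st,p.round(1),np.hypot(*d[:2]).round(1),'heading of collar x',np.arctan2(-d[1],-d[0]).round(3))
im=cv2.imread('pics/w1.png');
E
```

```text
[[231, 232, 236], [238, 239, 242], [237, 238, 242], [224, 224, 228], [106, 106, 108], [43, 43, 42], [40, 39, 38], [42, 47, 52], [87, 126, 160]]
(np.float64(265.1), np.float64(216.3)) [259, 214, 13, 6, 71] [ 537.6 -244.9   16. ] 32.4 heading of collar x -0.373
```

>>> {"op": "carry_out", "data": {
  "plan": [
    {"gripper": 100, "dp": [0.35, 0.34, -0.6], "rotation": [0, 0, -0.57]},
    {"gripper": 100, "dp": [0, 0, -1], "rotation": [0, 0, 0]},
    {"gripper": 100, "dp": [0, 0, -1], "rotation": [0, 0, 0]},
    {"gripper": 100, "dp": [0, 0, -1], "rotation": [0, 0, 0]},
    {"gripper": 100, "dp": [0, 0, -1], "rotation": [0, 0, 0]}
  ]
}}

```text
t: 11.05
tool_pos: [562.2, -255.4, 12.7]
ee_rot: [-3.088, 0.578, -0.001]
wrist_force: [-0.3, 0.1, -0.8]
opening: 1.003
grip_force: 0.0
```

>>> {"op": "carry_out", "data": {
  "plan": [
    {"gripper": 100, "dp": [0, 0, -0.5], "rotation": [0, 0, 0]},
    {"gripper": 100, "dp": [0, 0, -0.3], "rotation": [0, 0, 0]},
    {"gripper": 100, "dp": [0, 0, 0], "rotation": [0, 0, 0]}
  ]
}}

```text
t: 11.35
tool_pos: [561.7, -256.4, -11.2]
ee_rot: [-3.087, 0.58, 0.002]
wrist_force: [0.4, 0.5, 0.7]
opening: 1.002
grip_force: 0.0
```

>>> {"op": "carry_out", "data": {
  "plan": [
    {"gripper": 100, "dp": [0, 0, -0.15], "rotation": [0, 0, 0]},
    {"gripper": 0, "dp": [0, 0, 0], "rotation": [0, 0, 0]},
    {"gripper": 0, "dp": [0, 0, 0], "rotation": [0, 0, 0]},
    {"gripper": 0, "dp": [0, 0, 0], "rotation": [0, 0, 0]},
    {"gripper": 0, "dp": [0, 0, 0], "rotation": [0, 0, 0]}
  ],
  "newtons": 60
}}

```text
t: 11.85
tool_pos: [563.0, -257.9, -13.3]
ee_rot: [3.087, -0.582, 0.004]
wrist_force: [-0.2, 1.4, 5.6]
opening: 0.545
grip_force: 61.5
```

>>> {"op": "carry_out", "data": {
  "plan": [
    {"gripper": 0, "dp": [0, 0, 0], "rotation": [0, 0, 0]},
    {"gripper": 0, "dp": [0, 0, 0], "rotation": [0, 0, 0]}
  ]
}}

```text
t: 12.05
tool_pos: [563.0, -257.9, -13.3]
ee_rot: [3.087, -0.582, 0.004]
wrist_force: [-0.0, 1.2, 5.0]
opening: 0.546
grip_force: 61.5
```

Gripped at 0.546 with 61 N; the collar underside is at reported TCP z + 13.3. The flat measured in the first wrist image faces about 0.28 rad from the mark direction, so a tool heading of about 0.145 should line the screw up with it. Carrying it over the spindle with that turn.

>>> {"op": "carry_out", "data": {
  "plan": [
    {"gripper": 0, "dp": [0, 0, 1], "rotation": [0, 0, 0]},
    {"gripper": 0, "dp": [0, 0, 1], "rotation": [0, 0, 0]},
    {"gripper": 0, "dp": [0, 0, 1], "rotation": [0, 0, 0]},
    {"gripper": 0, "dp": [0, 0, 1], "rotation": [0, 0, 0]}
  ]
}}

```text
t: 12.45
tool_pos: [561.0, -257.1, 105.0]
ee_rot: [-3.087, 0.582, 0.003]
wrist_force: [0.1, -0.5, -2.5]
opening: 0.542
grip_force: 62.5
```

>>> {"op": "carry_out", "data": {
  "plan": [
    {"gripper": 0, "dp": [0.14, 0.9, 0.05], "rotation": [0, 0, 0.62]},
    {"gripper": 0, "dp": [0.14, 1, 0], "rotation": [0, 0, 0.62]},
    {"gripper": 0, "dp": [0.14, 1, 0], "rotation": [0, 0, 0.62]},
    {"gripper": 0, "dp": [0.14, 1, 0], "rotation": [0, 0, 0.62]},
    {"gripper": 0, "dp": [0.14, 1, 0], "rotation": [0, 0, 0.62]}
  ]
}}

```text
t: 12.95
tool_pos: [582.1, -109.2, 105.5]
ee_rot: [-3.141, 0.071, 0.003]
wrist_force: [0.1, -0.2, -3.3]
opening: 0.54
grip_force: 62.5
```

>>> {"op": "carry_out", "data": {
  "plan": [
    {"gripper": 0, "dp": [0.14, 1, 0], "rotation": [0, 0, 0.62]},
    {"gripper": 0, "dp": [0.14, 1, 0], "rotation": [0, 0, 0.62]},
    {"gripper": 0, "dp": [0.14, 0.9, 0], "rotation": [0, 0, 0.62]},
    {"gripper": 0, "dp": [0, 0, 0], "rotation": [0, 0, 0]},
    {"gripper": 0, "dp": [0, 0, 0], "rotation": [0, 0, 0]}
  ]
}}

```text
t: 13.45
tool_pos: [594.8, -23.1, 105.6]
ee_rot: [3.133, 0.232, -0.002]
wrist_force: [0.4, -0.2, -1.8]
opening: 0.541
grip_force: 62.6
```

```bash
cat > st.py <<'E'
from h import *
s=arm.observe();R=cv2.Rodrigues(s['ee_rot'])[0];print(round(s['t'],2),s['tool_pos'].round(1),'psi',np.arctan2(R[1,0],R[0,0]).round(3),'tilt',R[:2,2].round(3),'F',s['wrist_force'].round(1),'T',s['wrist_torque'].round(2),'grip',round(s['grip_force'],1),round(s['opening'],3))
E
python3 st.py
```

```text
13.45 [594.8 -23.1 105.6] psi 0.148 tilt [-0.001 -0.   ] F [ 0.4 -0.2 -1.8] T [0.05 0.07 0.03] grip 62.6 0.541
```

>>> {"op": "carry_out", "data": {
  "plan": [
    {"gripper": 0, "dp": [0.04, 0.08, -0.5], "rotation": [0, 0, 0]},
    {"gripper": 0, "dp": [0, 0, -0.4], "rotation": [0, 0, 0]},
    {"gripper": 0, "dp": [0, 0, -0.1], "rotation": [0, 0, 0]},
    {"gripper": 0, "dp": [0, 0, 0], "rotation": [0, 0, 0]}
  ]
}}

```text
t: 13.85
tool_pos: [595.8, -21.3, 75.2]
ee_rot: [-3.132, -0.229, 0.004]
wrist_force: [-0.1, 0.4, -2.0]
opening: 0.543
grip_force: 62.6
```

>>> {"op": "carry_out", "data": {
  "plan": [
    {"gripper": 0, "dp": [0, 0, -0.1], "rotation": [0, 0, 0]},
    {"gripper": 0, "dp": [0, 0, -0.1], "rotation": [0, 0, 0]},
    {"gripper": 0, "dp": [0, 0, 0], "rotation": [0, 0, 0]}
  ]
}}

```text
t: 14.15
tool_pos: [597.4, -20.7, 73.9]
ee_rot: [-3.132, -0.23, -0.0]
wrist_force: [-6.5, 2.5, 11.4]
opening: 0.542
grip_force: 63.9
```

```bash
python3 st.py
```

```text
14.15 [597.4 -20.7  73.9] psi 0.147 tilt [0.    0.001] F [-6.5  2.5 11.4] T [0.71 1.17 0.08] grip 63.9 0.542
```

Contact on the chamfer: the shaft pushes the collar towards -x, +y. Yielding that way and continuing down.

>>> {"op": "carry_out", "data": {
  "plan": [
    {"gripper": 0, "dp": [-0.07, 0.03, 0], "rotation": [0, 0, 0]},
    {"gripper": 0, "dp": [0, 0, -0.05], "rotation": [0, 0, 0]},
    {"gripper": 0, "dp": [0, 0, 0], "rotation": [0, 0, 0]}
  ]
}}

```text
t: 14.45
tool_pos: [597.1, -20.2, 73.5]
ee_rot: [3.133, 0.23, 0.008]
wrist_force: [-3.8, 2.6, 12.5]
opening: 0.546
grip_force: 63.9
```

```bash
python3 st.py
```

```text
14.45 [597.1 -20.2  73.5] psi 0.147 tilt [0.005 0.   ] F [-3.8  2.6 12.5] T [0.66 0.67 0.01] grip 63.9 0.546
```

>>> {"op": "carry_out", "data": {
  "plan": [
    {"gripper": 0, "dp": [-0.07, 0.06, 0.05], "rotation": [0, 0, 0]},
    {"gripper": 0, "dp": [0, 0, -0.05], "rotation": [0, 0, 0]},
    {"gripper": 0, "dp": [0, 0, -0.05], "rotation": [0, 0, 0]},
    {"gripper": 0, "dp": [0, 0, 0], "rotation": [0, 0, 0]}
  ]
}}

```text
t: 14.85
tool_pos: [593.6, -18.2, 67.4]
ee_rot: [-3.133, -0.23, -0.005]
wrist_force: [4.8, 2.2, -0.3]
opening: 0.542
grip_force: 62.7
```

```bash
python3 st.py
```

```text
14.85 [593.6 -18.2  67.4] psi 0.146 tilt [0.003 0.   ] F [ 4.8  2.2 -0.3] T [ 0.4  -0.78 -0.  ] grip 62.7 0.542
```

The collar slipped onto the shaft. Centring slightly and continuing down past the screw-landing height (reported z ≈ 64).

>>> {"op": "carry_out", "data": {
  "plan": [
    {"gripper": 0, "dp": [0.04, 0.02, -0.1], "rotation": [0, 0, 0]},
    {"gripper": 0, "dp": [0, 0, -0.1], "rotation": [0, 0, 0]},
    {"gripper": 0, "dp": [0, 0, -0.1], "rotation": [0, 0, 0]},
    {"gripper": 0, "dp": [0, 0, 0], "rotation": [0, 0, 0]}
  ]
}}

```text
t: 15.25
tool_pos: [593.8, -17.9, 57.6]
ee_rot: [3.133, 0.23, 0.0]
wrist_force: [4.8, -0.3, -3.0]
opening: 0.541
grip_force: 62.4
```

```bash
python3 st.py
```

```text
15.25 [593.8 -17.9  57.6] psi 0.147 tilt [ 0. -0.] F [ 4.8 -0.3 -3. ] T [ 0.05 -0.73 -0.01] grip 62.4 0.541
```

The underside is at about 71 with no upward force, so the screw has found the flat. Going fully down.

>>> {"op": "carry_out", "data": {
  "plan": [
    {"gripper": 0, "dp": [0.04, 0, -0.15], "rotation": [0, 0, 0]},
    {"gripper": 0, "dp": [0, 0, -0.15], "rotation": [0, 0, 0]},
    {"gripper": 0, "dp": [0, 0, -0.12], "rotation": [0, 0, 0]},
    {"gripper": 0, "dp": [0, 0, -0.1], "rotation": [0, 0, 0]},
    {"gripper": 0, "dp": [0, 0, 0], "rotation": [0, 0, 0]}
  ]
}}

```text
t: 15.75
tool_pos: [594.1, -17.6, 42.1]
ee_rot: [-3.133, -0.231, 0.003]
wrist_force: [-0.2, 0.2, -3.4]
opening: 0.542
grip_force: 62.6
```

```bash
python3 st.py
```

```text
15.75 [594.1 -17.6  42.1] psi 0.147 tilt [-0.002  0.   ] F [-0.2  0.2 -3.4] T [ 0.    0.03 -0.03] grip 62.6 0.542
```

>>> {"op": "carry_out", "data": {
  "plan": [
    {"gripper": 0, "dp": [0, 0, -0.1], "rotation": [0, 0, 0]},
    {"gripper": 0, "dp": [0, 0, -0.05], "rotation": [0, 0, 0]},
    {"gripper": 0, "dp": [0, 0, 0], "rotation": [0, 0, 0]}
  ]
}}

```text
t: 16.05
tool_pos: [594.6, -17.7, 41.6]
ee_rot: [-3.133, -0.231, 0.004]
wrist_force: [-8.5, 0.0, 13.6]
opening: 0.542
grip_force: 64.0
```

```bash
python3 st.py
```

```text
16.05 [594.6 -17.7  41.6] psi 0.147 tilt [-0.003  0.   ] F [-8.5  0.  13.6] T [ 0.17  1.35 -0.  ] grip 64.0 0.542
```

Seated at 41.6, as predicted. Easing the push and turning the screw to the mark (heading ≈ -0.14, so -16.4°).

>>> {"op": "carry_out", "data": {
  "plan": [
    {"gripper": 0, "dp": [-0.03, 0, 0.06], "rotation": [0, 0, -0.5]},
    {"gripper": 0, "dp": [0, 0, 0], "rotation": [0, 0, -0.6]},
    {"gripper": 0, "dp": [0, 0, 0], "rotation": [0, 0, -0.6]},
    {"gripper": 0, "dp": [0, 0, 0], "rotation": [0, 0, -0.6]},
    {"gripper": 0, "dp": [0, 0, 0], "rotation": [0, 0, -0.44]}
  ]
}}

```text
t: 16.55
tool_pos: [595.0, -17.7, 41.7]
ee_rot: [-3.134, 0.223, -0.003]
wrist_force: [-0.5, 0.8, 3.1]
opening: 0.542
grip_force: 63.1
```

>>> {"op": "carry_out", "data": {
  "plan": [
    {"gripper": 0, "dp": [0, 0, 0], "rotation": [0, 0, 0]},
    {"gripper": 0, "dp": [0, 0, 0], "rotation": [0, 0, 0]}
  ]
}}

```text
t: 16.75
tool_pos: [595.0, -17.7, 41.6]
ee_rot: [-3.134, 0.219, -0.003]
wrist_force: [-1.0, 0.6, 6.0]
opening: 0.547
grip_force: 63.3
```

```bash
python3 st.py; python3 - <<'E'
from h import *
im=read_camera('scene'); C=cam('scene');h,s,v=hsv(im);X=np.arange(560)[None];Y=np.arange(420)[:,None]
for c,st,l in blobs((h>18)&(h<32)&(s>150)&(v>140)&(X>250)&(X<275)&(Y>228)&(Y<250),6): print('mark',c,st,ray(C,c,12).round(1))
for c,st,l in blobs((v<50)&(X>235)&(X<275)&(Y>205)&(Y<240),6): print('dark',c,st,ray(C,c,71).round(1))
def proj(C,p): q=C[0]@(C[1]@np.array(p)+C[2]); return (q[:2]/q[2]).round(1)
for a in (-.5,-.14,.2): print(a,proj(C,[595-34*np.cos(a),-18.5-34*np.sin(a),71]))
E
```

```text
16.75 [595.  -17.7  41.6] psi -0.139 tilt [ 0.002 -0.   ] F [-1.   0.6  6. ] T [ 0.19  0.17 -0.07] grip 63.3 0.547
mark (np.float64(259.5), np.float64(241.0)) [258, 240, 4, 3, 6] [550.5  -9.9  12. ]
dark (np.float64(238.9), np.float64(211.6)) [236, 206, 8, 15, 57] [628.4 -16.1  71. ]
dark (np.float64(255.1), np.float64(206.3)) [253, 206, 5, 2, 7] [610.  -62.3  71. ]
dark (np.float64(255.1), np.float64(220.9)) [253, 219, 5, 5, 14] [567.4 -13.   71. ]
-0.5 [253.1 223.2]
-0.14 [257.  221.7]
0.2 [259.7 219.5]
```

The screw head is seen at scene (255,221), i.e. (567,-13): heading ≈ -0.18 against the mark's ≈ -0.14 to -0.16, well within tolerance. The collar is seated, gripped and at rest, so I'm handing in.

```bash
python3 -c "
from cell import arm
print(arm.sign_off())"
```

```text
the job is handed in; nothing more can be done
None
```

I handed the job in at about 17 s: the old collar is in the scrap box, and the new one is down on the shoulder, turned to the yellow mark and still gripped at 63 N. Hand-in gave no verdict.

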